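# Clamp a glass pane by hand pressure for edge polishing

## Task

Slide the large loose glass pane flat along the bench, fully home into the corner formed by the back fence and the end stop of the hold-down fixture, while its spring plunger is still up. Then press the black knob of the hold-down straight down by 15 mm (give or take 3 mm) so that its rubber foot clamps the glass, and finish there, still holding the knob down with the gripper. Do not shove the other things on the bench about.

Things in the scene. Friction and masses are not known exactly. Their poses are not given: they have to be found in the camera images.
- fixture: The bench hold-down, screwed to the table; position and yaw (-0.22 to 0.3 rad) vary. Origin at table level, exactly where the pane's origin lies when the pane is home; z up. The pane slides home towards +y (end stop) and +x (back fence). A dark steel column (x = 107 to 142, y = -25 to 25 mm, 90 mm high) stands behind the back fence.
- fence (a point): Back fence: aluminium bar 16 mm high. This point is at table level on its face, at fixture x = +65, y = 0 mm. The face runs along the fixture's y from -80 to +95 mm.
- stop (a point): End stop: aluminium bar 16 mm high. This point is at table level on its face, at fixture x = 0, y = +80 mm. The face runs along the fixture's x from -55 to +55 mm.
- sleeve (a point): Top of the upright steel sleeve (32 mm across, 52 to 86 mm above the table) in which the plunger slides, at fixture x = +20, y = 0 mm; an arm 26 mm wide, 60 to 82 mm above the table, carries it from the column.
- pane: The pane to be moved: pale green glass, 130 mm (its x) x 160 mm (its y) x 12 mm, about 0.6 kg, loose, flat on the table, too wide to grasp. Origin: centre of its underside. Starts 80 to 160 mm to the -y side and 20 to 45 mm to the -x side of home (fixture axes), turned up to 0.2 rad. Home: origin on the fixture's origin, axes parallel, touching both bars.
- plunger (a joint): Travel of the hold-down's plunger in m: 0 = up (at rest), grows as it is pressed straight down, 0.026 at most. Springs back when released. It takes about 3 N at first; from about 8 mm on its foot rests on a pane that is home, and about 10 N hold it at 15 mm.
- knob_top (a point): Centre of the flat top of the plunger's black mushroom knob, 44 mm across and 22 mm thick, 135 mm above the table when up, at fixture x = +20, y = 0 mm; moves with the knob.
- foot: The plunger's rubber foot, 28 mm across, sprung inside the plunger's stem. Origin at the centre of its underside, 20 mm above the table when up, on the knob's axis, so 8 mm above the top of the pane.
- jar: Bystander: a squat lidded jar of compound, 70 mm across and 75 mm high, standing behind the pane's path (to the right of the hold-down's column). Loose; origin at the centre of its underside.
- sanding_block: Bystander: a cork sanding block, 70 x 110 x 34 mm, left of the stops. Loose; origin at the centre of its underside.
- polishing_wheel: Bystander: a felt polishing wheel, 96 mm across, 40 mm high with its hub, lying to the right of the pane. Loose; origin at the centre of its underside.
- offcut: Bystander: a small glass offcut, 60 x 90 x 8 mm, lying to the right, nearer the robot than the polishing wheel; not the pane to be moved. Loose; origin at the centre of its underside.
- clip: Bystander: a bent steel clip, 30 x 40 mm, 20 mm high, lying just left of the end stop. Loose; origin at the centre of its underside.
There are look-alikes about, which are no part of the job. Leave any orange or red look-alike of the pane alone.

How it is judged:
On the way:
1. the pane lies home in the corner while the plunger is still up (x of pane in the frame of fixture between -0.004 and 0.004 m and y of pane in the frame of fixture between -0.004 and 0.004 m and angle between the x axis of pane and the x axis of fixture, either way round below 0.035 rad and height (world z) of pane below 0.003 m and angle between pane's own z axis and vertical below 0.03 rad and value of joint plunger below 0.004 m), for 0.2 s.
At the end, for the whole second after the job is handed in: The pane lies flat within 4 mm of home along both fixture axes and within 0.035 rad of square, the foot presses on it with more than 2 N, and the gripper's fingers keep the plunger still at 12 to 18 mm of travel, with more than 4 N between fingers and plunger (x of pane in the frame of fixture between -0.004 and 0.004 m and y of pane in the frame of fixture between -0.004 and 0.004 m and angle between the x axis of pane and the x axis of fixture, either way round below 0.035 rad and height (world z) of pane below 0.003 m and angle between pane's own z axis and vertical below 0.03 rad and value of joint plunger between 0.012 and 0.018 m and velocity of joint plunger between -0.01 and 0.01 m/s and contact force between foot and pane above 2 N and contact force between the fingers and plunger above 4 N); the arm keeps its last pose, push and grip.
It fails at once if the pane is lifted or tipped (angle between pane's own z axis and vertical above 0.15 rad or height (world z) of pane above 0.02 m).
It fails at once if another thing on the bench is shoved more than 30 mm (distance of any of jar, sanding_block, polishing_wheel, offcut, clip from where it was at the start of the episode above 0.03 m).
It also fails if it takes over 58 s, if anything falls off the work surface, if the arm or the gripper's body presses on something with over 40 N, if the wrist force passes 120 N, or if a joint passes its speed limit or range.

## Robot

A 6-joint arm with a two-finger parallel gripper is mounted at the origin on the work surface. World frame = base frame: x ahead of the robot, y to its left, z up, the work surface at z = 0. Lengths are in m, angles in rad, forces in N, time in s.
With the tool pointing down it reaches from about 0.3 to 1 m from the base axis. Payload 5.1 kg.
Tool frame: the origin (TCP) lies at the very end of the fingers, on their centre line; the grasp point (between the pads) lies 19 mm behind it; z points along the fingers, y is the line along which they close (so a half turn about z gives the same grasp; the last joint's range is limited). The gripper opens to 95 mm and grips with 3 to 60 N. Pads are 20 mm wide; open, the fingers measure 119 mm over their backs; the gripper's body (75 mm by 180 mm) begins 59 mm behind the grasp point.
Start: joints at [1.111, 0.124, 1.65, -0, 1.367, -0.083], TCP at [0.239, 0.604, 0.215] pointing down, gripper open.
Joint ranges: [-2.61, 2.61], [-1.02, 2.33], [0.03, 2.71], [-1.35, 4.49], [0.32, 2.68], [-2.91, 2.91]. Speed limits (rad/s): [2.57, 2.57, 3.14, 3.14, 3.14, 3.14].

## Interface

Orientations are given as a unit quaternion [x, y, z, w].
In Python, from bench import readout, eyes, ticket gives the robot as it stands. The module is installed in compiled form; this text tells all that it offers.
- The arm moves only by the tool play_rows, never from a script. Its argument "moves" is a list of rows, each a list of 3 entries, a list of its own where there are three numbers: the turn, a rotation vector about the tool's x, y, z in units of 5 degrees (1.0 is 5 degrees), then the shift along the tool's x, y, z in units of 40 mm (1.0 is 40 mm), then the finger opening in mm, from 0 to 95.1. A call has 1 to 5 rows; each row shifts and turns the commanded pose from where the row before left it, along the tool's axes as they then stand; what a row does not reach is not made up. A row lasts 1/12 s, in which the tool goes at most 41.7 mm and 7.16 degrees, less where a joint would pass 70% of its speed; a pose out of reach is approached as far as the arm can. A call is refused whole if a number of a shift passes 1 or a number of a turn 1, either way. A call with a gripper value outside its range is refused whole. The fingers move at their own pace and stop on an object; "squeeze" is the grip in N (left out, the last holds). Time passes only in rows, so rows that do not move let the fingers close. It gives the time, the measured TCP pose, the force, the opening and the grip force at its end, in the units of the state.
- readout.state(): the state, without advancing time (a new reading comes with each control period).
- eyes.grab_frame(name): name is "scene" or "top"; returns (picture, depth): 420x560x3 uint8, blue, green, red; 420x560 float32, m along the optical axis (not along the pixel's ray), 0 where there is no reading.
- eyes.camera_model(name): a dict with "fx", "fy", "cx", "cy" (pixels), "R" (3x3) and "t" (3): a world point X has camera coordinates R X + t. Camera axes: x right, y down, z forward; pixel columns grow to the right and rows downward; lengths in m; the calibration is good to about 2 mm. A picture is of the moment at which its call begins. camera_model takes no time and is no camera call.
- ticket.job_done(): hands the job in; it is judged then, once.
The state is a dict: "clock": time; "joint_positions": joint angles; "qvel": joint speeds; "tau": joint torques, N m; "eef_pos": TCP position; "orientation": TCP orientation; "wrist_force": force on the tool from outside, world axes, zero at the start; "wrist_torque": the same for the moment, N m; "opening": opening from 0.0 (shut) to 1.0 (fully open); "finger_force": force on a finger pad.
Only numpy, scipy, OpenCV 4.12 (cv2) and the standard library are available. Lean on these libraries where they do the work, as an engineer would, in place of code of your own. Each camera call takes 0.05 s, during which the arm holds its last target. There are 200 camera calls.

## Working session

There is one attempt and no reset: what is moved stays moved. The work goes in short steps, Python scripts to look and compute and a tool call to move; the robot and the scene stay as the last step left them, time stands still between calls to the robot, and variables do not carry over. Pictures are saved under pics/ and viewed, at most 10 in all, crops included, and the job is handed in when it is done.

Besides the shell and the picture viewer there is one more tool, called after "Emit:" in YAML: its name, and indented under it one key for each argument. play_rows: Moves the arm, as the interface text tells. Its arguments: {"type":"object","properties":{"moves":{"type":"array"},"squeeze":{"type":"number"}},"required":["moves"]}

```bash
mkdir -p pics
python3 - <<'E'
from bench import readout, eyes
import cv2,numpy as np
for n in("scene","top"):
    p,d=eyes.grab_frame(n); np.savez(f"{n}.npz",p=p,d=d,**eyes.camera_model(n)); cv2.imwrite(f"pics/{n}0.png",p)
    m=eyes.camera_model(n); print(n,m['fx'],m['cx'],m['cy'],np.round(m['R'],3).tolist(),np.round(m['t'],3).tolist())
print(readout.state())
E
```

```text
scene 386.78187061203596 275.53993621140046 208.3522994032701 [[-0.01, 1.0, -0.02], [0.701, -0.007, -0.713], [-0.713, -0.021, -0.701]] [-0.003, -0.301, 1.421]
top 420.1653861548495 281.12889478889844 207.58613750259138 [[0.022, -1.0, 0.018], [-0.988, -0.025, -0.15], [0.151, -0.015, -0.988]] [-0.0, 0.543, 1.244]
{'clock': 0.1, 'joint_positions': array([ 1.11137808e+00,  1.24431441e-01,  1.65150403e+00, -1.01843402e-05,
        1.36748609e+00, -8.26007788e-02]), 'qvel': array([-2.19737867e-04, -8.08894744e-04, -1.61794014e-03, -3.27078107e-04,
       -2.26611104e-05, -4.16650690e-04]), 'tau': array([ 9.27913788e-05, -4.18880510e+01, -3.61095464e+01,  7.76380557e-02,
        4.62495291e-02, -4.75259810e-05]), 'eef_pos': array([0.23895555, 0.60387759, 0.21353518]), 'orientation': array([ 1.87294934e-01,  9.82303299e-01, -8.82414651e-04, -2.39999505e-04]), 'wrist_force': array([ 0.24575548, -0.53672776,  0.16528464]), 'wrist_torque': array([ 0.03665793, -0.01296285, -0.01685267]), 'finger_force': 0.0, 'opening': 1.0000286789524435}
```

View pics/top0.png

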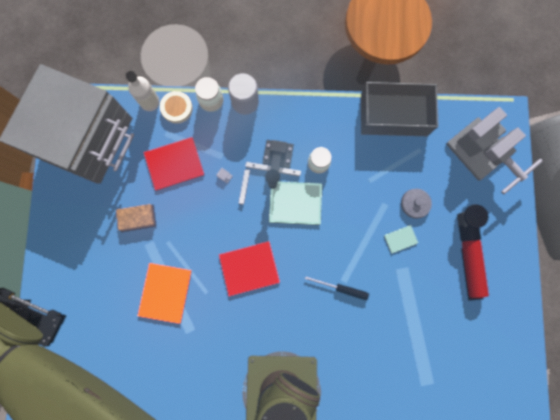

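View pics/scene0.png

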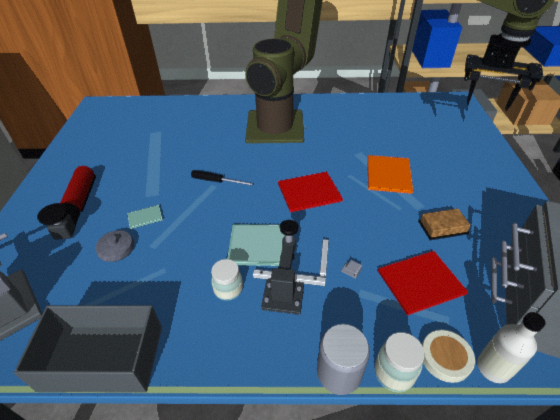

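The pane is the large pale green one at top (296,204), which is partly under the knob at (274,178). The look-alikes are the reds at (174,163) and (250,268), the orange at (165,293), and the small green offcut at (401,240). I choose (296,204). Next I'll measure it and take a close crop.

```bash
cat > h.py <<'E'
import numpy as np,cv2
from bench import readout,eyes
def world(d,m):
    v,u=np.indices(d.shape); c=np.stack([(u-m['cx'])/m['fx']*d,(v-m['cy'])/m['fy']*d,d],-1)
    return (c-m['t'])@np.asarray(m['R'])   # R^T (c-t)
def rect(pts):
    return cv2.minAreaRect((pts[:,:2]*1000).astype(np.float32))
def pane(n="top",lo=0.006,hi=0.02):
    p,d=eyes.grab_frame(n); W=world(d,eyes.camera_model(n)); hsv=cv2.cvtColor(p,cv2.COLOR_BGR2HSV)
    return p,d,W,hsv
E
python3 - <<'E'
from h import *
for n in("top","scene"):
    p,d,W,hsv=pane(n)
    if n=="top": cv2.imwrite("pics/c0.png",cv2.resize(p[120:250,215:345],None,fx=4.5,fy=4.5,interpolation=cv2.INTER_NEAREST)); print(hsv[204,296],W[204,296],W[178,274],W[153,279],W[187,244],W[160,320])
    u0,v0=(296,204) if n=="top" else (255,245)
    h=hsv[v0,u0].astype(int); near=(abs(W[...,0]-W[v0,u0,0])<.16)&(abs(W[...,1]-W[v0,u0,1])<.16)&(d>0)
    col=(abs(hsv[...,0].astype(int)-h[0])<12)&(abs(hsv[...,1].astype(int)-h[1])<45)&(hsv[...,2]>110)&near&(abs(W[...,2]-.012)<.008)
    num,lab=cv2.connectedComponents(col.astype(np.uint8)); m=lab==lab[v0,u0]
    print(n,"pane",rect(W[m]),m.sum(),np.median(W[m][:,2]))
    k=near&(abs(W[...,2]-.135)<.006); print("knob",k.sum(),W[k].mean(0),rect(W[k]))
    s=near&(abs(W[...,2]-.016)<.004)&~col&(hsv[...,1]<60); 
    num,lab,st,ce=cv2.connectedComponentsWithStats(s.astype(np.uint8))
    for i in range(1,num):
        if st[i,4]>25: print("bar",st[i],W[lab==i].mean(0),rect(W[lab==i]))
    k=near&(abs(W[...,2]-.09)<.004); print("col",k.sum(),rect(W[k]))
E
```

```text
[ 86  31 230] [ 0.5597348  -0.03409214  0.01368774] [0.61409163 0.03631666 0.13385549] [0.70322249 0.02334503 0.08231753] [0.6100027  0.13042817 0.01237843] [ 0.68696578 -0.10163482  0.07449072]
top pane ((565.9845581054688, -32.61793518066406), (159.2670440673828, 131.0774688720703), 88.6884994506836) 2022 0.011677634942534985
knob 171 [0.61897066 0.0401921  0.13410214] ((619.283447265625, 39.952362060546875), (41.32038497924805, 40.858978271484375), 21.980022430419922)
bar [247 162  24   9  93] [0.67862591 0.08712163 0.01536481] ((678.6209716796875, 87.11190795898438), (74.5486831665039, 16.645503997802734), 82.80592346191406)
bar [279 167  22   9  85] [ 0.66435893 -0.01122978  0.01536287] ((664.8316040039062, -11.948856353759766), (67.01991271972656, 16.382240295410156), 81.30514526367188)
bar [246 170   4  13  36] [0.64822466 0.12193081 0.01564508] ((645.3766479492188, 120.64738464355469), (38.854026794433594, 9.523037910461426), 1.1911873817443848)
col 78 ((663.7445678710938, 24.030744552612305), (113.90922546386719, 48.095062255859375), 3.12764048576355)
scene pane ((568.871765
[... 166 characters left out ...]
359985351562, 42.856605529785156), (41.85350799560547, 41.021732330322266), 0.01649618335068226)
bar [253 270  19   8 100] [ 0.66761802 -0.02214345  0.01509532] ((666.678955078125, -22.337331771850586), (43.69353485107422, 16.80411720275879), 81.37652587890625)
bar [295 274  26   9 138] [0.68318911 0.0854362  0.01538222] ((682.6117553710938, 86.27628326416016), (60.787986755371094, 15.995101928710938), 81.67310333251953)
bar [214 284  29  15  58] [ 0.72715624 -0.094773    0.01588844] ((723.0751342773438, -96.29298400878906), (26.291608810424805, 67.22357177734375), 18.417381286621094)
col 259 ((675.7366333007812, 29.556852340698242), (49.9166259765625, 121.20555877685547), 87.55561828613281)
```

View pics/c0.png

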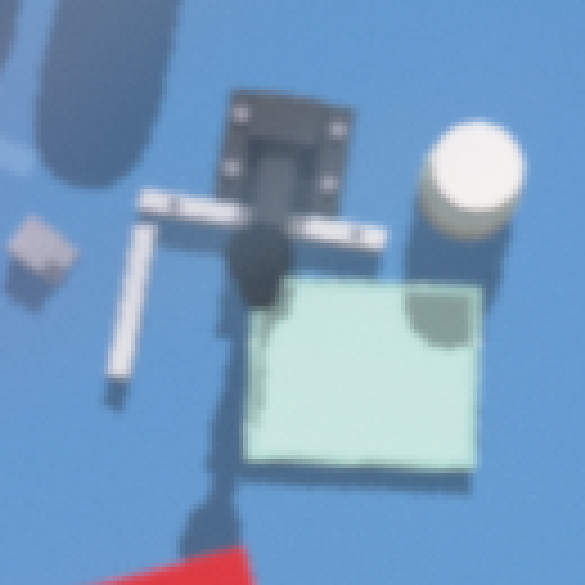

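The crop shows the column at about (285,150), the fence from (140,200) to (385,237), the end stop from (145,225) to (118,378), the dark knob at (262,262), and the pane from (245,280) to (482,465). The jar is at (477,168).

The measured sizes match: pane 159×131 mm at 12 mm height, knob 41 mm across at 134 mm. The fixture origin is near (0.601, 0.044) with yaw about -0.139. The pane sits about (-23, -81) mm from home.

Next I'll write a planner helper.

```bash
cat >> h.py <<'E'
from scipy.spatial.transform import Rotation as Ro
PSI=-0.139; O=np.array([.6013,.0441]); EX=np.array([np.cos(PSI),np.sin(PSI)]); EY=np.array([-EX[1],EX[0]])
def where():
    s=readout.state(); p=s['eef_pos']; R=Ro.from_quat(s['orientation']); y=R.as_matrix()[:,1]
    return s['clock'],np.round([(p[:2]-O)@EX*1e3,(p[:2]-O)@EY*1e3,p[2]*1e3],1),'heading rel',round(np.degrees(np.arctan2(y[1],y[0])-PSI),1),'F',np.round(s['wrist_force'],1)
def plan(x,y,z,head,n):
    """tool y at `head` deg from fixture x; target mm in fixture axes; n rows"""
    s=readout.state(); p=s['eef_pos']; R=Ro.from_quat(s['orientation'])
    h=PSI+np.radians(head); Y=np.array([np.cos(h),np.sin(h),0]); Z=np.array([0,0,-1.])
    T=Ro.from_matrix(np.stack([np.cross(Y,Z),Y,Z],1)); g=np.r_[O+EX*x/1e3+EY*y/1e3,z/1e3]
    rv=(R.inv()*T).as_rotvec(); st=(g-p)/n; out=[]
    for i in range(n):
        Ri=R*Ro.from_rotvec(rv*i/n); out.append([np.round(np.degrees(rv)/n/5,2).tolist(),np.round(Ri.inv().apply(st)/.04,2).tolist()])
    for i in range(0,n,5): print(out[i:i+5])
E
python3 -c "
from h import *
print(where()); plan(-23,-190,200,0,22)"
```

```text
(0.2, array([-436.4,  504.3,  213.9]), 'heading rel', np.float64(76.4), 'F', array([-0.9,  0.4, -0.3]))
[[[-0.0, 0.0, 0.69], [-0.64, -0.66, 0.02]], [[-0.0, 0.0, 0.69], [-0.68, -0.62, 0.02]], [[-0.0, 0.0, 0.69], [-0.72, -0.57, 0.02]], [[-0.0, 0.0, 0.69], [-0.75, -0.53, 0.02]], [[-0.0, 0.0, 0.69], [-0.78, -0.48, 0.02]]]
[[[-0.0, 0.0, 0.69], [-0.81, -0.43, 0.02]], [[-0.0, 0.0, 0.69], [-0.83, -0.38, 0.02]], [[-0.0, 0.0, 0.69], [-0.86, -0.33, 0.02]], [[-0.0, 0.0, 0.69], [-0.87, -0.28, 0.02]], [[-0.0, 0.0, 0.69], [-0.89, -0.23, 0.02]]]
[[[-0.0, 0.0, 0.69], [-0.9, -0.17, 0.02]], [[-0.0, 0.0, 0.69], [-0.91, -0.12, 0.02]], [[-0.0, 0.0, 0.69], [-0.92, -0.06, 0.02]], [[-0.0, 0.0, 0.69], [-0.92, -0.01, 0.02]], [[-0.0, 0.0, 0.69], [-0.92, 0.05, 0.02]]]
[[[-0.0, 0.0, 0.69], [-0.91, 0.1, 0.02]], [[-0.0, 0.0, 0.69], [-0.9, 0.16, 0.02]], [[-0.0, 0.0, 0.69], [-0.89, 0.21, 0.02]], [[-0.0, 0.0, 0.69], [-0.88, 0.27, 0.02]], [[-0.0, 0.0, 0.69], [-0.86, 0.32, 0.02]]]
[[[-0.0, 0.0, 0.69], [-0.84, 0.37, 0.02]], [[-0.0, 0.0, 0.69], [-0.82, 0.42, 0.02]]]
```

Emit:
play_rows:
  moves:
    - [[0, 0, 0.7], [-0.65, -0.65, 0], 95]
    - [[0, 0, 0.7], [-0.7, -0.6, 0], 95]
    - [[0, 0, 0.7], [-0.7, -0.55, 0], 95]
    - [[0, 0, 0.7], [-0.75, -0.55, 0], 95]
    - [[0, 0, 0.7], [-0.8, -0.5, 0], 95]

```text
clock: 0.62
eef_pos: [0.3112, 0.4333, 0.2143]
orientation: [0.336, 0.942, -0.0, -0.0]
wrist_force: [0.8, 0.2, 0.6]
opening: 1.002
finger_force: 0.0
```

Emit:
play_rows:
  moves:
    - [[0, 0, 0.7], [-0.8, -0.45, 0], 95]
    - [[0, 0, 0.7], [-0.85, -0.4, 0], 95]
    - [[0, 0, 0.7], [-0.85, -0.35, 0], 95]
    - [[0, 0, 0.7], [-0.85, -0.3, 0], 95]
    - [[0, 0, 0.7], [-0.9, -0.25, 0], 95]

```text
clock: 1.03
eef_pos: [0.379, 0.2616, 0.2146]
orientation: [0.475, 0.88, 0.0, 0.0]
wrist_force: [-0.0, -0.4, -0.5]
opening: 1.0
finger_force: 0.0
```

Emit:
play_rows:
  moves:
    - [[0, 0, 0.7], [-0.9, -0.15, 0], 95]
    - [[0, 0, 0.7], [-0.9, -0.1, 0], 95]
    - [[0, 0, 0.7], [-0.9, -0.05, 0], 95]
    - [[0, 0, 0.7], [-0.9, 0, 0], 95]
    - [[0, 0, 0.7], [-0.9, 0.05, 0], 95]

```text
clock: 1.45
eef_pos: [0.4505, 0.0954, 0.2147]
orientation: [0.604, 0.797, 0.0, 0.0]
wrist_force: [-0.2, 0.4, 0.2]
opening: 0.997
finger_force: 0.0
```

```bash
python3 -c "
from h import *
print(where()); plan(-23,-190,150,0,7)"
```

```text
(1.45, array([-156.5,   29.9,  214.7]), 'heading rel', np.float64(23.7), 'F', array([-0.2,  0.4,  0.2]))
[[[0.0, -0.0, 0.68], [-0.91, 0.12, 0.23]], [[0.0, -0.0, 0.68], [-0.9, 0.17, 0.23]], [[0.0, -0.0, 0.68], [-0.89, 0.23, 0.23]], [[0.0, -0.0, 0.68], [-0.88, 0.28, 0.23]], [[0.0, -0.0, 0.68], [-0.86, 0.33, 0.23]]]
[[[0.0, -0.0, 0.68], [-0.84, 0.38, 0.23]], [[0.0, -0.0, 0.68], [-0.81, 0.43, 0.23]]]
```

Emit:
play_rows:
  moves:
    - [[0, 0, 0.65], [-0.9, 0.1, 0.2], 95]
    - [[0, 0, 0.65], [-0.9, 0.2, 0.2], 95]
    - [[0, 0, 0.65], [-0.9, 0.25, 0.2], 95]
    - [[0, 0, 0.65], [-0.9, 0.3, 0.2], 95]
    - [[0, 0, 0.65], [-0.85, 0.35, 0.2], 95]

```text
clock: 1.87
eef_pos: [0.5272, -0.0734, 0.1742]
orientation: [0.71, 0.704, 0.0, 0.0]
wrist_force: [0.5, 1.0, -0.2]
opening: 1.001
finger_force: 0.0
```

Emit:
play_rows:
  moves:
    - [[0, 0, 0.6], [-0.8, 0.4, 0.2], 95]
    - [[0, 0, 0.5], [-0.6, 0.4, 0.2], 95]
    - [[0, 0, 0], [0, 0, 0], 95]
    - [[0, 0, 0], [0, 0, 0], 95]

```text
clock: 2.2
eef_pos: [0.5569, -0.1293, 0.1575]
orientation: [0.743, 0.669, -0.001, -0.001]
wrist_force: [0.4, 1.0, -0.1]
opening: 0.996
finger_force: 0.0
```

```bash
python3 -c "
from h import *
print(where()); plan(-23,-190,6,0,5)"
```

```text
(2.2, array([ -19.9, -177.9,  157.5]), 'heading rel', np.float64(2.0), 'F', array([ 0.4,  1. , -0.1]))
[[[-0.01, -0.0, 0.08], [-0.06, -0.02, 0.76]], [[-0.01, -0.0, 0.08], [-0.06, -0.02, 0.76]], [[-0.01, -0.0, 0.08], [-0.06, -0.02, 0.76]], [[-0.01, -0.0, 0.08], [-0.06, -0.02, 0.76]], [[-0.01, -0.0, 0.08], [-0.06, -0.02, 0.76]]]
```

Emit:
play_rows:
  moves:
    - [[0, 0, 0.1], [-0.2, 0, 0.6], 95]
    - [[0, 0, 0.1], [-0.15, 0, 0.9], 95]
    - [[0, 0, 0.1], [0, 0, 0.9], 95]
    - [[0, 0, 0.1], [0, 0, 0.8], 95]
    - [[0, 0, 0], [0, 0, 0.5], 95]

```text
clock: 2.62
eef_pos: [0.5533, -0.1402, 0.0075]
orientation: [0.753, 0.658, -0.001, -0.002]
wrist_force: [-0.8, -0.2, 0.7]
opening: 0.997
finger_force: 0.0
```

Run:
```python
from h import *
print(where())
p,d,W,h=pane()
cv2.imwrite("pics/c1.png",cv2.resize(p[110:260,215:365],None,fx=3.5,fy=3.5))
```

```text
(2.6167, array([ -22. , -189.2,    7.5]), 'heading rel', np.float64(0.2), 'F', array([-0.8, -0.2,  0.7]))
```

View pics/c1.png

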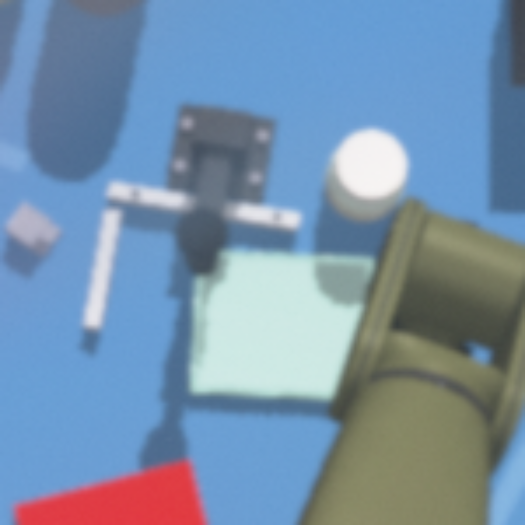

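The arm hides the gripper in this view. The pane at (285,320), the jar at (370,175) and the bars haven't moved. Now I'll push towards +y (tool +x).

Emit:
play_rows:
  moves:
    - [[0, 0, 0], [0.2, 0, 0.04], 95]
    - [[0, 0, 0], [0.25, 0, 0], 95]
    - [[0, 0, 0], [0.25, 0, 0], 95]
    - [[0, 0, 0], [0.25, 0, 0], 95]
    - [[0, 0, 0], [0.25, 0, 0], 95]

```text
clock: 3.08
eef_pos: [0.5639, -0.0939, 0.0112]
orientation: [0.754, 0.657, 0.001, 0.002]
wrist_force: [-0.2, -3.9, 0.4]
opening: 1.0
finger_force: 1.4
```

Emit:
play_rows:
  moves:
    - [[0, 0, 0], [0.25, 0, 0], 95]
    - [[0, 0, 0], [0.25, 0, 0], 95]
    - [[0, 0, 0], [0.2, 0, 0], 95]
    - [[0, 0, 0], [0.1, 0, 0], 95]
    - [[0, 0, 0], [0, 0, 0], 95]

```text
clock: 3.5
eef_pos: [0.567, -0.0617, 0.0091]
orientation: [0.754, 0.657, 0.0, -0.0]
wrist_force: [0.6, -1.1, 0.3]
opening: 0.999
finger_force: 0.0
```

```bash
cat > look.py <<'E'
from h import *
import sys
print(where())
for n in ("top","scene"):
    p,d,W,h=pane(n)
    F=np.stack([(W[...,:2]-O)@EX,(W[...,:2]-O)@EY,W[...,2]],-1)*1e3
    m=(abs(h[...,0].astype(int)-86)<12)&(h[...,1]>12)&(h[...,1]<80)&(h[...,2]>110)&(abs(F[...,2]-12)<5)&(abs(F[...,0]+20)<110)&(abs(F[...,1]+40)<150)&(d>0)
    m=cv2.morphologyEx(m.astype(np.uint8),cv2.MORPH_OPEN,np.ones((3,3)))>0
    print(n,m.sum(),[np.round(a,1).tolist() for a in rect(F[m]/1e3)], 'x',F[m][:,0].min().round(1),F[m][:,0].max().round(1),'y',F[m][:,1].min().round(1),F[m][:,1].max().round(1))
    b=(abs(F[...,2]-15.5)<3)&(h[...,1]<60)&~m&(h[...,2]>90)&(d>0)
    f=b&(abs(F[...,0]-73)<14)&(F[...,1]>-85)&(F[...,1]<100); s=b&(abs(F[...,1]-88)<14)&(abs(F[...,0])<56)
    print('fence c',np.median(F[f][:,0]).round(1),'slope',np.polyfit(F[f][:,1],F[f][:,0],1)[0].round(3),'stop c',np.median(F[s][:,1]).round(1),s.sum(),'stop min',np.percentile(F[s][:,1],[5,95]).round(1),'fence',np.percentile(F[f][:,0],[5,95]).round(1))
    cv2.imwrite(f"pics/{sys.argv[1]}_{n}.png",cv2.resize(p[110:260,205:355] if n=="top" else p[180:330,190:390],None,fx=3.5,fy=3.5))
E
python3 look.py a
```

```text
(3.5, array([ -19.3, -109.6,    9.1]), 'heading rel', np.float64(0.2), 'F', array([ 0.6, -1.1,  0.3]))
top 1151 [[-17.6, 3.7], [113.3, 128.5], 89.4] x -81.7 47.1 y -53.6 60.1
fence c 70.7 slope -0.004 stop c 87.0 108 stop min [79.8 93.2] fence [64.3 78. ]
scene 1692 [[-13.4, -18.4], [132.5, 158.2], 0.1] x -79.9 52.8 y -97.7 60.7
fence c 75.2 slope -0.001 stop c 88.1 188 stop min [81.7 94.2] fence [67.9 81.5]
```

Emit:
play_rows:
  moves:
    - [[0, 0, 0], [0, 0, 0.1], 95]
    - [[0, 0, 0], [0.2, 0, 0], 95]
    - [[0, 0, 0], [0.15, 0, 0], 95]
    - [[0, 0, 0], [0.1, 0, 0], 95]
    - [[0, 0, 0], [0, 0, 0], 95]

```text
clock: 4.02
eef_pos: [0.5689, -0.0442, 0.0047]
orientation: [0.754, 0.657, -0.0, -0.001]
wrist_force: [0.4, -0.6, 0.5]
opening: 1.001
finger_force: 0.0
```

```bash
python3 look.py b
```

```text
(4.0167, array([-19.8, -91.9,   4.7]), 'heading rel', np.float64(0.2), 'F', array([ 0.4, -0.6,  0.5]))
top 1084 [[-18.4, 24.8], [108.6, 128.4], 88.2] x -81.7 47.1 y -30.2 79.3
fence c 71.7 slope -0.025 stop c 85.9 130 stop min [79.4 93. ] fence [64.2 78.6]
scene 1661 [[-14.0, -0.6], [132.3, 159.1], 0.4] x -80.5 52.4 y -79.8 79.3
fence c 75.5 slope 0.004 stop c 88.1 187 stop min [81.5 94.2] fence [68.1 81.8]
```

Emit:
play_rows:
  moves:
    - [[0, 0, 0], [0.05, 0, 0], 95]
    - [[0, 0, 0], [0.05, 0, 0], 95]
    - [[0, 0, 0], [0, 0, 0], 95]

```text
clock: 4.37
eef_pos: [0.5695, -0.0427, 0.0052]
orientation: [0.754, 0.657, -0.001, 0.001]
wrist_force: [-1.7, -7.0, 0.2]
opening: 1.001
finger_force: 3.3
```

```bash
python3 look.py c
```

```text
(4.3667, array([-19.5, -90.4,   5.2]), 'heading rel', np.float64(0.1), 'F', array([-1.7, -7. ,  0.2]))
top 1029 [[-17.7, 27.1], [107.0, 128.2], 88.7] x -81.9 47.3 y -27.7 80.5
fence c 71.1 slope -0.024 stop c 86.7 117 stop min [79.  92.8] fence [64.5 78.3]
scene 1691 [[-13.7, 1.0], [160.1, 132.3], 90.0] x -79.8 52.5 y -79.0 81.1
fence c 75.4 slope 0.003 stop c 87.9 187 stop min [81.7 94.2] fence [67.9 81.8]
```

Emit:
play_rows:
  moves:
    - [[0, 0, 0], [-0.4, 0, 0], 95]
    - [[0, 0, 0], [-0.1, -0.2, -0.8], 95]
    - [[0, 0, 0], [0, -0.5, -0.9], 95]
    - [[0, 0, 1], [0, -0.6, -0.5], 95]
    - [[0, 0, 1], [0, -0.5, 0], 95]

```text
clock: 4.88
eef_pos: [0.4989, -0.0503, 0.0989]
orientation: [0.81, 0.587, 0.004, 0.004]
wrist_force: [0.3, 0.7, 0.1]
opening: 1.0
finger_force: 0.0
```

```bash
python3 -c "
from h import *
print(where()); plan(-108,0,70,-90,17)"
```

```text
(4.8833, array([ -88.3, -107.6,   98.9]), 'heading rel', np.float64(-10.2), 'F', array([0.3, 0.7, 0.1]))
[[[0.0, -0.01, 0.94], [0.15, -0.06, 0.04]], [[0.0, -0.01, 0.94], [0.15, -0.07, 0.04]], [[0.0, -0.01, 0.94], [0.14, -0.08, 0.04]], [[0.0, -0.01, 0.94], [0.13, -0.09, 0.04]], [[0.0, -0.01, 0.94], [0.12, -0.1, 0.04]]]
[[[0.0, -0.01, 0.94], [0.12, -0.11, 0.04]], [[0.0, -0.01, 0.94], [0.11, -0.12, 0.04]], [[0.0, -0.01, 0.94], [0.1, -0.13, 0.04]], [[0.0, -0.01, 0.94], [0.08, -0.14, 0.04]], [[0.0, -0.01, 0.94], [0.07, -0.14, 0.04]]]
[[[0.0, -0.01, 0.94], [0.06, -0.15, 0.04]], [[0.0, -0.01, 0.94], [0.05, -0.15, 0.04]], [[0.0, -0.01, 0.94], [0.04, -0.16, 0.04]], [[0.0, -0.01, 0.94], [0.02, -0.16, 0.04]], [[0.0, -0.01, 0.94], [0.01, -0.16, 0.04]]]
[[[0.0, -0.01, 0.94], [-0.0, -0.16, 0.04]], [[0.0, -0.01, 0.94], [-0.02, -0.16, 0.04]]]
```

Emit:
play_rows:
  moves:
    - [[0, 0, 0.95], [0.15, -0.05, 0], 95]
    - [[0, 0, 0.95], [0.15, -0.1, 0], 95]
    - [[0, 0, 0.95], [0.15, -0.1, 0], 95]
    - [[0, 0, 0.95], [0.15, -0.1, 0], 95]
    - [[0, 0, 0.95], [0.1, -0.1, 0], 95]

```text
clock: 5.3
eef_pos: [0.4928, -0.0155, 0.0934]
orientation: [0.913, 0.408, 0.0, -0.0]
wrist_force: [-0.9, 0.0, 0.5]
opening: 1.0
finger_force: 0.0
```

Emit:
play_rows:
  moves:
    - [[0, 0, 0.95], [0.1, -0.1, 0], 95]
    - [[0, 0, 0.95], [0.1, -0.1, 0], 95]
    - [[0, 0, 0.95], [0.1, -0.15, 0], 95]
    - [[0, 0, 0.95], [0.1, -0.15, 0], 95]
    - [[0, 0, 0.95], [0.05, -0.15, 0], 95]

```text
clock: 5.72
eef_pos: [0.4908, 0.0163, 0.0933]
orientation: [0.977, 0.211, 0.0, -0.0]
wrist_force: [0.1, 0.2, -0.7]
opening: 1.004
finger_force: 0.0
```

Emit:
play_rows:
  moves:
    - [[0, 0, 0.95], [0.05, -0.15, 0], 95]
    - [[0, 0, 0.95], [0.05, -0.15, 0], 95]
    - [[0, 0, 0.95], [0.05, -0.15, 0], 95]
    - [[0, 0, 0.9], [0, -0.15, 0], 95]
    - [[0, 0, 0.9], [0, -0.15, 0], 95]

```text
clock: 6.13
eef_pos: [0.4885, 0.0471, 0.0933]
orientation: [1.0, 0.01, 0.0, -0.0]
wrist_force: [0.1, -0.7, 0.0]
opening: 1.0
finger_force: 0.0
```

```bash
python3 -c "
from h import *
print(where()); plan(-108,0,40,-90,3)"; python3 look.py d
```

```text
(6.1333, array([-112.2,  -12.7,   93.3]), 'heading rel', np.float64(-80.9), 'F', array([ 0.1, -0.7,  0. ]))
[[[-0.0, -0.0, 0.61], [0.05, -0.1, 0.44]], [[-0.0, -0.0, 0.61], [0.05, -0.1, 0.44]], [[-0.0, -0.0, 0.61], [0.04, -0.1, 0.44]]]
(6.1333, array([-112.2,  -12.7,   93.3]), 'heading rel', np.float64(-80.9), 'F', array([ 0.1, -0.7,  0. ]))
top 539 [[19.8, 0.5], [54.5, 156.2], 1.1] x -8.5 48.1 y -77.5 78.3
fence c 70.9 slope 0.001 stop c 87.6 98 stop min [79.6 93.2] fence [64.3 78.2]
scene 1810 [[-13.4, 1.3], [133.5, 159.1], 0.6] x -80.6 53.0 y -78.3 81.1
fence c 75.0 slope -0.002 stop c 88.1 194 stop min [81.7 94.3] fence [67.8 81.7]
```

Emit:
play_rows:
  moves:
    - [[0, 0, 0.6], [0.05, -0.1, 0.4], 95]
    - [[0, 0, 0.6], [0.05, -0.1, 0.5], 95]
    - [[0, 0, 0.6], [0, -0.1, 0.5], 95]
    - [[0, 0, 0], [0, 0, 0.5], 95]
    - [[0, 0, 0], [0, 0, 0.2], 95]

```text
clock: 6.65
eef_pos: [0.4908, 0.0585, 0.0064]
orientation: [0.998, -0.065, -0.002, 0.0]
wrist_force: [-1.3, 0.3, -0.9]
opening: 0.997
finger_force: 0.0
```

```bash
python3 -c "
from h import *
print(where()); plan(-75,0,5,-90,5)"
```

```text
(6.65, array([-111.4,   -1.1,    6.4]), 'heading rel', np.float64(-89.5), 'F', array([-1.3,  0.3, -0.9]))
[[[0.0, 0.01, 0.02], [0.18, -0.0, 0.01]], [[0.0, 0.01, 0.02], [0.18, -0.0, 0.01]], [[0.0, 0.01, 0.02], [0.18, -0.0, 0.01]], [[0.0, 0.01, 0.02], [0.18, -0.0, 0.01]], [[0.0, 0.01, 0.02], [0.18, -0.01, 0.01]]]
```

Emit:
play_rows:
  moves:
    - [[0, 0, 0], [0.2, 0, 0.05], 95]
    - [[0, 0, 0], [0.2, 0, 0], 95]
    - [[0, 0, 0], [0.2, 0, 0], 95]
    - [[0, 0, 0], [0.2, 0, 0], 95]
    - [[0, 0, 0], [0, 0, 0], 95]

```text
clock: 7.07
eef_pos: [0.5257, 0.0544, 0.008]
orientation: [0.998, -0.067, -0.0, -0.001]
wrist_force: [-3.1, 1.0, 1.4]
opening: 0.998
finger_force: 1.7
```

Emit:
play_rows:
  moves:
    - [[0, 0, 0], [0.05, 0, 0], 95]
    - [[0, 0, 0], [0.05, 0, 0], 95]
    - [[0, 0, 0], [0.05, 0, 0], 95]
    - [[0, 0, 0], [0, 0, 0], 95]

```text
clock: 7.4
eef_pos: [0.5261, 0.0543, 0.0072]
orientation: [0.998, -0.067, -0.007, -0.0]
wrist_force: [-18.3, 2.7, 12.7]
opening: 0.997
finger_force: 9.3
```

```bash
python3 look.py e
```

```text
(7.4, array([-75.9,  -0.3,   7.2]), 'heading rel', np.float64(-89.7), 'F', array([-18.3,   2.7,  12.7]))
top 376 [[26.9, -0.1], [74.7, 157.5], 0.2] x -10.2 64.4 y -78.9 78.7
fence c 71.0 slope 0.007 stop c 88.2 51 stop min [79.8 93.4] fence [63.9 77.7]
scene 1772 [[1.9, 1.3], [159.8, 132.2], 89.9] x -64.3 68.0 y -78.7 81.2
fence c 75.9 slope 0.003 stop c 88.1 188 stop min [81.7 94.2] fence [68.4 82.1]
```

Both bars are in contact. The pane's edges match the bar faces in both cameras to within about 1 mm, and it is square. Next: back off, rise, close the fingers and go over the knob.

Emit:
play_rows:
  moves:
    - [[0, 0, 0], [-0.15, 0, 0], 95]
    - [[0, 0, 0], [-0.4, 0, 0], 95]
    - [[0, 0, 0], [0, 0, -0.6], 40]
    - [[0, 0, 0], [0, 0, -1], 0]
    - [[0, 0, 0], [0, 0, -1], 0]

```text
clock: 7.92
eef_pos: [0.5085, 0.0562, 0.1121]
orientation: [0.998, -0.066, -0.0, 0.0]
wrist_force: [1.9, -0.5, 1.1]
opening: 0.841
finger_force: 0.0
```

Emit:
play_rows:
  moves:
    - [[0, 0, 0], [0, 0, -1], 0]
    - [[0, 0, 0], [0, 0, -0.9], 0]
    - [[0, 0, 0], [0, 0, 0], 0]
    - [[0, 0, 0], [0, 0, 0], 0]

```text
clock: 8.25
eef_pos: [0.5119, 0.0562, 0.1921]
orientation: [0.998, -0.066, 0.005, -0.0]
wrist_force: [-0.1, -0.3, -0.8]
opening: 0.564
finger_force: 0.0
```

```bash
python3 look.py f; python3 -c "
from h import *
plan(20,0,160,-90,4)"
```

```text
(8.25, array([-90.2,  -0.4, 192.1]), 'heading rel', np.float64(-89.6), 'F', array([-0.1, -0.3, -0.8]))
top 100 [[32.3, -5.0], [147.7, 62.2], 89.1] x 0.1 64.1 y -78.6 68.4
fence c 70.7 slope -0.013 stop c 86.1 7 stop min [77.9 92.4] fence [63.8 78.2]
scene 1759 [[1.3, 1.7], [133.1, 159.8], 0.1] x -65.2 67.9 y -78.3 81.6
fence c 75.3 slope 0.001 stop c 88.0 186 stop min [81.5 94.2] fence [68.1 81.5]
[[[-0.0, -0.0, 0.02], [0.71, 0.0, 0.17]], [[-0.0, -0.0, 0.02], [0.71, -0.0, 0.17]], [[-0.0, -0.0, 0.02], [0.71, -0.0, 0.17]], [[-0.0, -0.0, 0.02], [0.71, -0.0, 0.17]]]
```

View pics/f_scene.png

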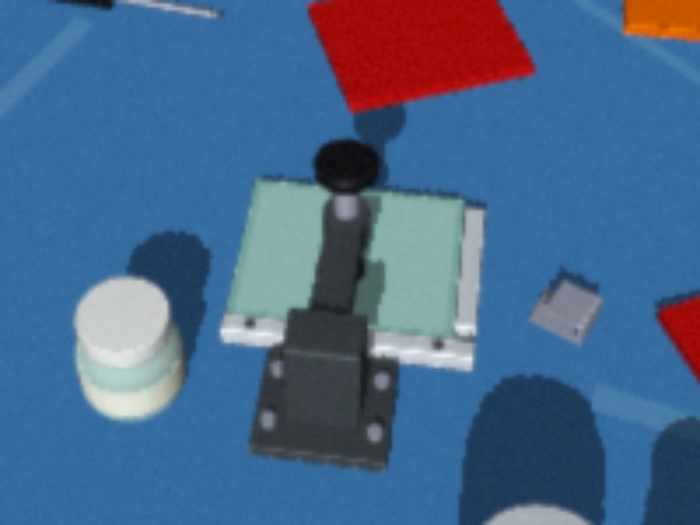

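The pane sits snug in the corner around (345,270) against the fence and stop, with the knob up at (347,165). The jar and clip are in place.

Emit:
play_rows:
  moves:
    - [[0, 0, 0], [0.7, 0, 0], 0]
    - [[0, 0, 0], [0.7, 0, 0], 0]
    - [[0, 0, 0], [0.7, 0, 0.2], 0]
    - [[0, 0, 0], [0.6, 0, 0.3], 0]
    - [[0, 0, 0], [0, 0, 0], 0]

```text
clock: 8.77
eef_pos: [0.6163, 0.0413, 0.1613]
orientation: [0.998, -0.067, -0.003, 0.0]
wrist_force: [-0.3, 0.5, -1.1]
opening: 0.132
finger_force: 0.0
```

Emit:
play_rows:
  moves:
    - [[0, 0, 0], [0, 0, 0], 0]
    - [[0, 0, 0], [0, 0, 0], 0]
    - [[0, 0, 0], [0, 0, 0], 0]
    - [[0, 0, 0], [0, 0, 0], 0]

```text
clock: 9.1
eef_pos: [0.6151, 0.0423, 0.1676]
orientation: [0.998, -0.066, 0.0, -0.0]
wrist_force: [0.6, -0.2, -0.1]
opening: 0.003
finger_force: 0.0
```

```bash
python3 -c "
from h import *
print(where(),readout.state()['opening']); plan(20,0,138,-90,3)"
```

```text
(9.1, array([ 13.9,   0.2, 167.6]), 'heading rel', np.float64(-89.6), 'F', array([ 0.6, -0.2, -0.1])) 0.002573182057244924
[[[-0.0, -0.0, 0.03], [0.05, 0.0, 0.25]], [[-0.0, -0.0, 0.03], [0.05, 0.0, 0.25]], [[-0.0, -0.0, 0.03], [0.05, 0.0, 0.25]]]
```

Emit:
play_rows:
  moves:
    - [[0, 0, 0], [0.15, 0, 0.2], 0]
    - [[0, 0, 0], [0, 0, 0.3], 0]
    - [[0, 0, 0], [0, 0, 0.2], 0]
    - [[0, 0, 0], [0, 0, 0], 0]
    - [[0, 0, 0], [0, 0, 0], 0]

```text
clock: 9.52
eef_pos: [0.6206, 0.0414, 0.1375]
orientation: [0.998, -0.066, -0.001, 0.0]
wrist_force: [-0.3, -0.5, -0.4]
opening: 0.004
finger_force: 0.0
```

```bash
python3 -c "
from h import *
print(where())
p,d,W,h=pane('scene'); cv2.imwrite('pics/g.png',cv2.resize(p[150:310,200:360],None,fx=3.5,fy=3.5))"
```

```text
(9.5167, array([ 19.5,  -0. , 137.5]), 'heading rel', np.float64(-89.6), 'F', array([-0.3, -0.5, -0.4]))
```

View pics/g.png

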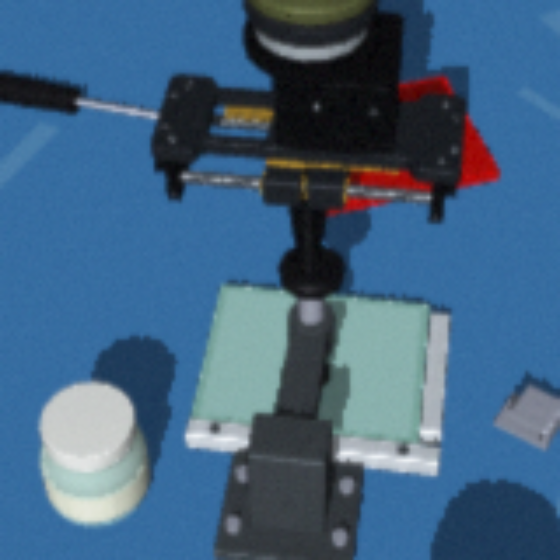

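The closed fingers stand centred on the knob at (310,265), just above its top, and the pane is still in its corner. Now I'll press down in small steps, watching the force.

Emit:
play_rows:
  moves:
    - [[0, 0, 0], [0, 0, 0.1], 0]
    - [[0, 0, 0], [0, 0, 0.1], 0]
    - [[0, 0, 0], [0, 0, 0], 0]
    - [[0, 0, 0], [0, 0, 0], 0]

```text
clock: 9.9
eef_pos: [0.6222, 0.0413, 0.1318]
orientation: [0.998, -0.066, 0.001, -0.0]
wrist_force: [0.3, 0.2, 2.9]
opening: -0.0
finger_force: 1.5
```

Emit:
play_rows:
  moves:
    - [[0, 0, 0], [0, 0, 0.1], 0]
    - [[0, 0, 0], [0, 0, 0.1], 0]
    - [[0, 0, 0], [0, 0, 0.05], 0]
    - [[0, 0, 0], [0, 0, 0], 0]
    - [[0, 0, 0], [0, 0, 0], 0]

```text
clock: 10.32
eef_pos: [0.6223, 0.0414, 0.1225]
orientation: [0.998, -0.066, 0.001, -0.0]
wrist_force: [-1.8, 0.2, 8.2]
opening: 0.004
finger_force: 4.1
```

Emit:
play_rows:
  moves:
    - [[0, 0, 0], [0, 0, 0.07], 0]
    - [[0, 0, 0], [0, 0, 0], 0]
    - [[0, 0, 0], [0, 0, 0], 0]
    - [[0, 0, 0], [0, 0, 0], 0]

```text
clock: 10.65
eef_pos: [0.6224, 0.0413, 0.1201]
orientation: [0.998, -0.066, 0.001, -0.0]
wrist_force: [-3.0, 0.7, 10.3]
opening: 0.004
finger_force: 4.7
```

```bash
python3 - <<'E'
from h import *
for i in range(4): eyes.grab_frame("scene"); print(where())
E
python3 look.py i
```

```text
(10.7, array([ 21.2,   0.2, 120.2]), 'heading rel', np.float64(-89.6), 'F', array([-2. , -0. ,  9.4]))
(10.75, array([ 21.2,   0.2, 120.2]), 'heading rel', np.float64(-89.6), 'F', array([-3. ,  0.3,  9.8]))
(10.8, array([ 21.2,   0.2, 120.2]), 'heading rel', np.float64(-89.6), 'F', array([-2.6,  0.5,  9.3]))
(10.85, array([ 21.2,   0.2, 120.2]), 'heading rel', np.float64(-89.6), 'F', array([-1.9, -0.3,  9.5]))
(10.85, array([ 21.2,   0.2, 120.2]), 'heading rel', np.float64(-89.6), 'F', array([-1.9, -0.3,  9.5]))
top 15 [[60.5, -40.2], [7.8, 12.8], 8.0] x 55.7 64.1 y -46.9 -33.3
fence c 69.3 slope -0.759 stop c 90.9 28 stop min [85.4 93.6] fence [61.1 77.8]
scene 1760 [[2.1, 1.3], [131.7, 159.7], 0.1] x -63.7 67.9 y -78.6 81.3
fence c 75.5 slope 0.001 stop c 88.2 184 stop min [81.9 94.4] fence [68.1 81.3]
```

The knob travel is 135 − 120.2 ≈ 14.8 mm, steady at about 9.6 N, which fits the roughly 10 N expected at 15 mm. The pane is still home, so I'm handing in.

```bash
python3 -c "
from bench import ticket; print(ticket.job_done())"
```

```text
the job is handed in; nothing more can be done
None
```

I slid the glass pane home into the corner, then pressed the knob down about 14.8 mm and held it steady at about 9.6 N; the job is handed in at about 10.9 s, but no verdict came back.

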